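Set the stock tags of the parts bins

ROBOT

A 6-joint arm with a two-finger parallel gripper is mounted at the origin on the work surface. World frame = base frame: x ahead of the robot, y to its left, z up, the work surface at z = 0. Lengths are in m, angles in degrees, forces in N, time in s.
With the tool pointing down it reaches from about 0.375 to 0.9 m from the base axis. Payload 3.1 kg.
Tool frame: the origin (TCP) lies at the very end of the fingers, on their centre line; the grasp point (between the pads) lies 19 mm behind it; z points along the fingers, y is the direction in which the jaws open and shut (so a half turn about z gives the same grasp; the last joint's range is limited). The gripper opens to 87 mm and grips with 3 to 60 N. Pads are 19 mm wide; open, the fingers measure 117 mm over their backs; the gripper's body (75 mm by 190 mm) begins 51 mm behind the grasp point.
Start: joints at [-75.946, 30.224, 82.088, -0, 67.689, -10.227], TCP at [0.257, -0.57, 0.223] pointing down, gripper open.
Joint ranges: [-176.69, 176.69], [-43.24, 126.21], [12.49, 139.97], [-82, 262], [0, 151.66], [-163.58, 163.58]. Speed limits (degrees/s): [159.86, 159.86, 180, 180, 180, 180].

INTERFACE

Orientations are given as [roll, pitch, yaw] about the fixed x, y, z axes, in that order (R = Rz(yaw) Ry(pitch) Rx(roll)).
In Python, from bench import monitor, viewer, job gives the robot as it stands. The module is installed in compiled form; this text tells all that it offers.
- The arm moves only by the tool apply_moves, never from a script. Its argument "motion" is a list of rows, each an object of numbers: "x", "y", "z": the shift along the tool's x, y, z in m; "ax", "ay", "az": the turn, a rotation vector about the tool's x, y, z in degrees; "fingers": the closure, from 0 (fully open) to 1 (shut). A call has 1 to 12 rows; each row shifts and turns the pose as measured when the row begins, along the tool's axes as they then stand; what a row does not reach is not made up. A row lasts 1/12 s, in which the tool goes at most 41.7 mm and 7.16 degrees, less where a joint would pass 70% of its speed; a pose out of reach is approached as far as the arm can. A call is refused whole if a number of a shift passes 0.0417 or a number of a turn 7.16, either way. A call with a gripper value outside its range is refused whole. The fingers move at their own pace and stop on an object; "squeeze" is the grip in N (left out, the last holds). Time passes only in rows, so rows that do not move let the fingers close. It gives the time, the measured TCP pose, the force and the opening at its end, in the units of the state.
- monitor.get_obs(): the state, without advancing time (a new reading comes with each control period).
- viewer.snapshot(name): name is "scene" or "top" or "wrist"; returns a dict with "frame" (384x512x3 uint8, red, green, blue), "fx", "fy", "cx", "cy" (pixels), "view" (4x4, takes a point from world to camera coordinates); the wrist camera has in their place "T_tool_cam" (4x4, takes a point from camera to tool coordinates, whose origin is the TCP and whose axes are the flange's). Camera axes: x right, y down, z forward; pixel columns grow to the right and rows downward; lengths in m; the calibration is good to about 2 mm. The wrist camera is an equidistant fisheye: a pixel r from the principal point sees the ray r / f radians off the axis. A picture is of the moment at which its call begins: read the wrist's pose just before it. There is no depth.
- job.hand_in(): hands the job in, once; it reports no verdict.
The state is a dict: "time": time; "joint_positions": joint angles; "dq": joint speeds; "joint_torque": joint torques, N m; "tcp_pos": TCP position; "ee_rot": TCP orientation; "contact_force": force on the tool from outside, world axes, zero at the start; "moment": the same for the moment, N m; "opening": opening from 0.0 (shut) to 1.0 (fully open).
Only numpy, scipy, OpenCV 4.12 (cv2) and the standard library are available. Lean on these libraries where they do the work, as an engineer would, in place of code of your own. Each camera call takes 0.05 s, during which the arm holds its last target.

TASK

Each yellow parts bin on the stock board has a hinged two-coloured tag in front of it. With a fingertip, gently push over the tags that are wrong, so that the tags of the full bins lie green face up and the tag of any bin that is not full lies red face up, each tag fully over against its stop. Push only: do not pinch the tags, and leave the bins and everything else on the bench where they are.

Things in the scene. Friction and masses are not known exactly. Their poses are not given: they have to be found in the camera images.
- board: Grey stock board lying on the bench, 340 mm (its x) by 540 mm (its y), 12 mm thick, fixed. Origin at the centre of its underside, z up. Its y axis runs along the row; thin black lines divide it into four lanes 130 mm wide. In each lane one tag stand is near the robot's edge (board x = -0.05) and one yellow bin stands behind it (board x = +0.105).
- stand_1: Dark steel hinge stand of one tag, 70 x 26 mm, fixed on the board, axes parallel to the board's; any lane. Origin: centre of its underside, 12 mm above the bench. The hinge axis runs along its x, 22 mm above the origin; two 6 mm cheeks, 26 mm high, at x = -31 and +31 mm. The bin in its lane, about 155 mm along its +x, is the tag's bin. The tag weighs 40 g and falls to the side it leans to.
- tag_1 (a joint): Angle (rad) of the tag on stand_1: a stiff plate 50 mm wide (x), 52 mm from hinge axis to its white free edge, 6 mm thick (edge 8), one face red, one green. 0: leans 0.7 from upright to the stand's +y, red face up. 1.4: leans 0.7 to -y, green face up. Both are stops; there the free edge is 33 mm sideways of the hinge, 74 mm above the bench. 0.7: upright, edge 86 mm up. Swings freely.
- stand_2: Dark steel hinge stand of one tag, 70 x 26 mm, fixed on the board, axes parallel to the board's; any lane. Origin: centre of its underside, 12 mm above the bench. The hinge axis runs along its x, 22 mm above the origin; two 6 mm cheeks, 26 mm high, at x = -31 and +31 mm. The bin in its lane, about 155 mm along its +x, is the tag's bin. The tag weighs 40 g and falls to the side it leans to.
- tag_2 (a joint): Angle (rad) of the tag on stand_2: a stiff plate 50 mm wide (x), 52 mm from hinge axis to its white free edge, 6 mm thick (edge 8), one face red, one green. 0: leans 0.7 from upright to the stand's +y, red face up. 1.4: leans 0.7 to -y, green face up. Both are stops; there the free edge is 33 mm sideways of the hinge, 74 mm above the bench. 0.7: upright, edge 86 mm up. Swings freely.
- stand_3: Dark steel hinge stand of one tag, 70 x 26 mm, fixed on the board, axes parallel to the board's; any lane. Origin: centre of its underside, 12 mm above the bench. The hinge axis runs along its x, 22 mm above the origin; two 6 mm cheeks, 26 mm high, at x = -31 and +31 mm. The bin in its lane, about 155 mm along its +x, is the tag's bin. The tag weighs 40 g and falls to the side it leans to.
- tag_3 (a joint): Angle (rad) of the tag on stand_3: a stiff plate 50 mm wide (x), 52 mm from hinge axis to its white free edge, 6 mm thick (edge 8), one face red, one green. 0: leans 0.7 from upright to the stand's +y, red face up. 1.4: leans 0.7 to -y, green face up. Both are stops; there the free edge is 33 mm sideways of the hinge, 74 mm above the bench. 0.7: upright, edge 86 mm up. Swings freely.
- stand_4: Dark steel hinge stand of one tag, 70 x 26 mm, fixed on the board, axes parallel to the board's; any lane. Origin: centre of its underside, 12 mm above the bench. The hinge axis runs along its x, 22 mm above the origin; two 6 mm cheeks, 26 mm high, at x = -31 and +31 mm. The bin in its lane, about 155 mm along its +x, is the tag's bin. The tag weighs 40 g and falls to the side it leans to.
- tag_4 (a joint): Angle (rad) of the tag on stand_4: a stiff plate 50 mm wide (x), 52 mm from hinge axis to its white free edge, 6 mm thick (edge 8), one face red, one green. 0: leans 0.7 from upright to the stand's +y, red face up. 1.4: leans 0.7 to -y, green face up. Both are stops; there the free edge is 33 mm sideways of the hinge, 74 mm above the bench. 0.7: upright, edge 86 mm up. Swings freely.
- tag_1_mid (a point): Point in the middle of tag_1's thickness and width, 38 mm from its hinge axis towards the free edge; moves with the tag.
- tag_2_mid (a point): Point in the middle of tag_2's thickness and width, 38 mm from its hinge axis towards the free edge; moves with the tag.
- tag_3_mid (a point): Point in the middle of tag_3's thickness and width, 38 mm from its hinge axis towards the free edge; moves with the tag.
- tag_4_mid (a point): Point in the middle of tag_4's thickness and width, 38 mm from its hinge axis towards the free edge; moves with the tag.
- bin_full_a_c (a point): Centre (half-way up) of a loose yellow bin, 130 (x) by 105 (y) by 50 mm high, standing on the board in any lane; heaped full of white connector housings (heap about 60 mm high).
- bin_full_b_c (a point): Centre (half-way up) of a loose yellow bin, 130 (x) by 105 (y) by 50 mm high, standing on the board in any lane; heaped full of black and brass cable glands (heap about 60 mm high).
- bin_full_c_c (a point): Centre (half-way up) of a loose yellow bin, 130 (x) by 105 (y) by 50 mm high, standing on the board in any lane; heaped full of blue terminal blocks (heap about 60 mm high).
- bin_low_c (a point): Centre (half-way up) of a loose yellow bin, 130 (x) by 105 (y) by 50 mm high, standing on the board in any lane; nearly empty, only three white connector housings on its floor: not full.
- gland_c (a point): Centre of a loose black and brass cable gland, 30 mm wide, 24 mm high, standing on the board's edge nearest the robot.
- spool_c (a point): Centre of a loose small wire spool, red with black flanges, 64 mm diameter, 50 mm high, standing on the bench left of the board.
- carton_c (a point): Centre of a loose small cardboard carton, 90 by 60 by 50 mm, on the bench right of the board.
- screwdriver_grip (a point): Handle of a loose screwdriver lying on the bench near the robot, to its right.
Mind the look-alikes: they are no part of the job. Of the things like the part that bears bin_full_c_c, leave any that is purple; of the rest the smaller one is meant.

How it is judged (in metres and radians):
At the end, for the whole second after the job is handed in: Every tag whose stand is in the lane of a full bin (within 175 mm of the bin's centre) is beyond 1.2 rad (green up), every other tag is below 0.2 rad (red up) ((((horizontal distance between stand_1 and bin_full_a_c below 0.175 m or horizontal distance between stand_1 and bin_full_b_c below 0.175 m or horizontal distance between stand_1 and bin_full_c_c below 0.175 m) and value of joint tag_1 above 1.2 rad) or (not (horizontal distance between stand_1 and bin_full_a_c below 0.175 m or horizontal distance between stand_1 and bin_full_b_c below 0.175 m or horizontal distance between stand_1 and bin_full_c_c below 0.175 m) and value of joint tag_1 below 0.2 rad)) and (((horizontal distance between stand_2 and bin_full_a_c below 0.175 m or horizontal distance between stand_2 and bin_full_b_c below 0.175 m or horizontal distance between stand_2 and bin_full_c_c below 0.175 m) and value of joint tag_2 above 1.2 rad) or (not (horizontal distance between stand_2 and bin_full_a_c below 0.175 m or horizontal distance between stand_2 and bin_full_b_c below 0.175 m or horizontal distance between stand_2 and bin_full_c_c below 0.175 m) and value of joint tag_2 below 0.2 rad)) and (((horizontal distance between stand_3 and bin_full_a_c below 0.175 m or horizontal distance between stand_3 and bin_full_b_c below 0.175 m or horizontal distance between stand_3 and bin_full_c_c below 0.175 m) and value of joint tag_3 above 1.2 rad) or (not (horizontal distance between stand_3 and bin_full_a_c below 0.175 m or horizontal distance between stand_3 and bin_full_b_c below 0.175 m or horizontal distance between stand_3 and bin_full_c_c below 0.175 m) and value of joint tag_3 below 0.2 rad)) and (((horizontal distance between stand_4 and bin_full_a_c below 0.175 m or horizontal distance between stand_4 and bin_full_b_c below 0.175 m or horizontal distance between stand_4 and bin_full_c_c below 0.175 m) and value of joint tag_4 above 1.2 rad) or (not (horizontal distance between stand_4 and bin_full_a_c below 0.175 m or horizontal distance between stand_4 and bin_full_b_c below 0.175 m or horizontal distance between stand_4 and bin_full_c_c below 0.175 m) and value of joint tag_4 below 0.2 rad))); the robot touches nothing.
It fails at once if a bin is shifted, lifted or carried (more than 20 mm) (distance of any of bin_full_a_c, bin_full_b_c, bin_full_c_c, bin_low_c from where it was at the start of the episode above 0.02 m).
It fails at once if the gland, spool, carton or screwdriver is shifted, lifted or carried (more than 20 mm) (distance of any of gland_c, spool_c, carton_c, screwdriver_grip from where it was at the start of the episode above 0.02 m).
It fails at once if a tag or its stand is squeezed or pressed harder than 15 N (contact force between the fingers and stand_1 above 15 N or contact force between the fingers and stand_2 above 15 N or contact force between the fingers and stand_3 above 15 N or contact force between the fingers and stand_4 above 15 N).
It fails at once if a tag is pinched between the fingers (grasp point on the tag while the fingers press it with over 3 N) ((distance between the grasp point and tag_1_mid below 0.014 m and contact force between the fingers and stand_1 above 3 N) or (distance between the grasp point and tag_2_mid below 0.014 m and contact force between the fingers and stand_2 above 3 N) or (distance between the grasp point and tag_3_mid below 0.014 m and contact force between the fingers and stand_3 above 3 N) or (distance between the grasp point and tag_4_mid below 0.014 m and contact force between the fingers and stand_4 above 3 N)).
It also fails if it takes over 58 s, if anything falls off the work surface, if the arm or the gripper's body presses on something with over 40 N, if the wrist force passes 120 N, or if a joint passes its speed limit or range.

## Working session

There is one attempt and no reset: what is moved stays moved. The work goes in short steps, Python scripts to look and compute and a tool call to move; the robot and the scene stay as the last step left them, time stands still between calls to the robot, and variables do not carry over. Pictures are saved under pics/ and viewed, and the job is handed in when it is done.

Besides the shell and the picture viewer there is one more tool, called after "Call:" as name(argument=value, ...) on one line, values as JSON. apply_moves: Moves the arm, as the interface text tells. Its arguments: {"type":"object","properties":{"motion":{"type":"array"},"squeeze":{"type":"number"}},"required":["motion"]}

```bash
mkdir -p pics; python3 - <<'E'
from bench import monitor, viewer
import cv2,pickle
print(monitor.get_obs())
for n in ("scene","top","wrist"):
    s=viewer.snapshot(n); pickle.dump(s,open(n+'0.pkl','wb'))
    cv2.imwrite(f'pics/{n}0.png',s['frame'][:,:,::-1])
    print(n,{k:v for k,v in s.items() if k!='frame'})
E
```

```text
{'time': 0.0, 'joint_positions': array([-7.59465731e+01,  3.02795493e+01,  8.21570532e+01,  1.04408287e-03,
        6.76871275e+01, -1.02258167e+01]), 'dq': array([-0.04761629, -0.0051795 ,  0.12489398, -0.03661029,  0.02090113,
       -0.12918789]), 'joint_torque': array([ 9.18484366e-04, -4.40040708e+01, -1.76593781e+01,  6.35178178e-02,
        5.82807348e-02, -1.65660977e-04]), 'tcp_pos': array([ 0.25685671, -0.56898125,  0.22156166]), 'ee_rot': array([-1.79878407e+02, -2.29152648e-02,  2.42788218e+01]), 'contact_force': array([ 0.20872421,  0.23078833, -0.26072705]), 'moment': array([ 0.02738497, -0.00794245,  0.01274457]), 'opening': 0.9958457223940989}
scene {'fx': 438.6146917230312, 'fy': 438.6146917230312, 'cx': 262.1204643078534, 'cy': 190.18104745149645, 'view': array([[ 0.24862624,  0.96838269, -0.02049288, -0.11224593],
       [ 0.68292455, -0.19026166, -0.70527623, -0.29754448],
       [-0.6868763 ,  0.16135509, -0.70863635,  1.68964868],
       [ 0.        ,  0.        ,  0.        ,  1.        ]])}
top {'fx': 379.1028411144324, 'fy': 379.1028411144324, 'cx': 258.27223725494594, 'cy': 188.85419993903247, 'view': array([[-0.12253455, -0.99244666,  0.00590805,  0.04600061],
       [-0.97186512,  0.1187826 , -0.2033934 ,  0.50982893],
       [ 0.20115533, -0.03066455, -0.97907927,  1.05272969],
       [ 0.        ,  0.        ,  0.        ,  1.        ]])}
wrist {'fx': 297.3186396354542, 'fy': 297.3186396354542, 'cx': 255.32129463700605, 'cy': 191.40798589243457, 'T_tool_cam': array([[ 6.94160335e-04, -9.58161853e-01, -2.86226104e-01,
         7.99510445e-02],
       [ 9.99999750e-01,  6.27297129e-04,  3.25295219e-04,
        -7.01441858e-04],
       [-1.32136657e-04, -2.86226258e-01,  9.58162049e-01,
        -1.62192777e-01],
       [ 0.00000000e+00,  0.00000000e+00,  0.00000000e+00,
         1.00000000e+00]])}
```

View pics/top0.png

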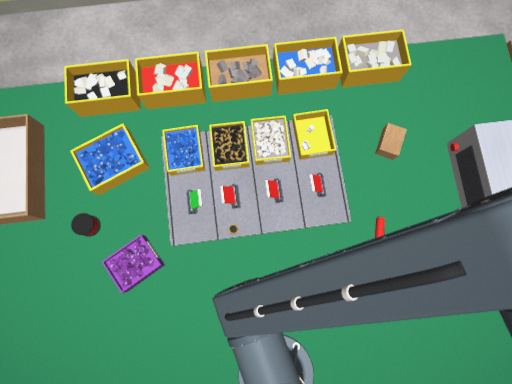

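View pics/scene0.png

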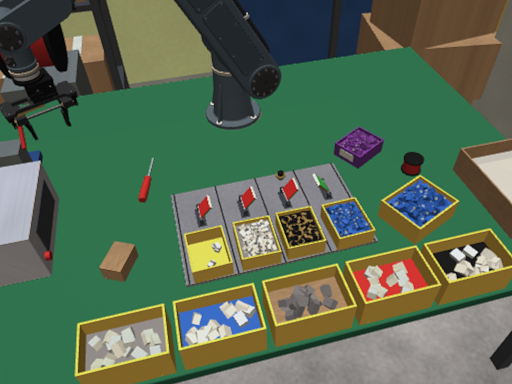

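View pics/wrist0.png

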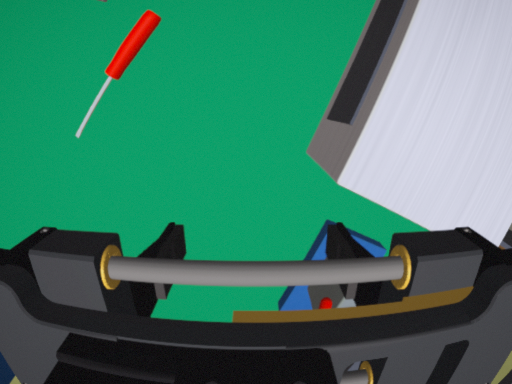

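```bash
python3 - <<'E'
import cv2
a=cv2.imread('pics/top0.png'); cv2.imwrite('pics/top0c.png',cv2.resize(a[105:250,155:355],None,fx=4,fy=4,interpolation=cv2.INTER_CUBIC))
a=cv2.imread('pics/scene0.png'); cv2.imwrite('pics/scene0c.png',cv2.resize(a[155:280,165:385],None,fx=3.6,fy=3.6,interpolation=cv2.INTER_CUBIC))
E
```

```text
(no output)
```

View pics/top0c.png

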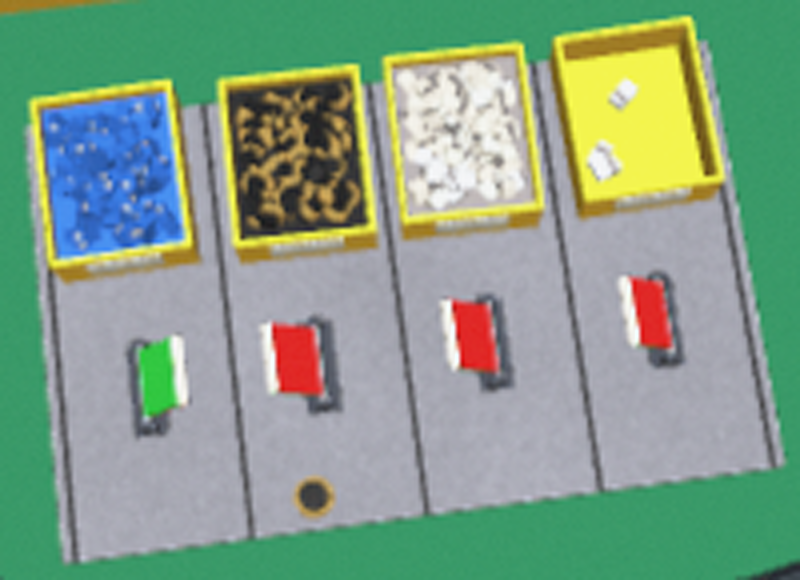

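View pics/scene0c.png

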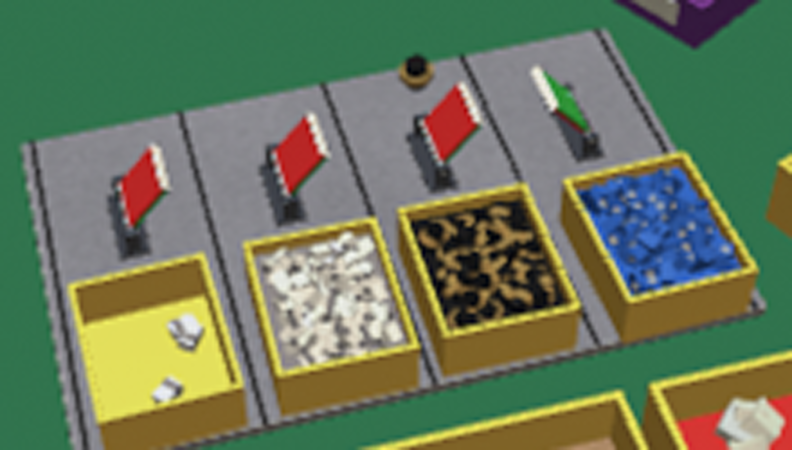

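```bash
cat > h.py <<'E'
import numpy as np,pickle
def ray(s,u,v,z):
    V=s['view'];R=V[:3,:3];t=V[:3,3];c=-R.T@t
    d=R.T@np.array([(u-s['cx'])/s['fx'],(v-s['cy'])/s['fy'],1])
    return c+d*(z-c[2])/d[2]
def top(u,v,z): return ray(pickle.load(open('top0.pkl','rb')),155+(u+.5)/4-.5,105+(v+.5)/4-.5,z)
def scene(u,v,z): return ray(pickle.load(open('scene0.pkl','rb')),165+(u+.5)/3.6-.5,155+(v+.5)/3.6-.5,z)
E
python3 - <<'E'
from h import *
np.set_printoptions(precision=4,suppress=True)
P={}
for n,u,v in [('LF',66,562),('RF',781,465),('RB',707,42),('l1F',251,538),('l2F',427,514),('l3F',601,489)]:
    P[n]=top(u,v,.012); print(n,P[n])
for n,u,v in [('LB',602,32),('LF-scene RF',25,147),('RFscene?',25,145)]:
    print('scene',n,scene(u,v,.012))
for n,pts in {'T1':[(184,338),(180,404)],'T2':[(266,324),(272,393)],'T3':[(447,300),(455,370)],'T4':[(623,278),(637,347)]}.items():
    print(n,[top(*p,.074) for p in pts])
for n,pts in {'T4':[(155,148),(166,190)],'T3':[(313,116),(323,156)],'T2':[(463,87),(475,127)]}.items():
    print('s',n,[scene(*p,.074) for p in pts])
print('gland',top(313,497,.024))
a=P['LF']-P['RF'];print(np.linalg.norm(a),np.degrees(np.arctan2(-a[0],a[1])))
a=P['RB']-P['RF'];print(np.linalg.norm(a),np.degrees(np.arctan2(a[1],a[0])))
E
```

```text
LF [0.3838 0.2562 0.012 ]
RF [ 0.3903 -0.2764  0.012 ]
RB [ 0.7277 -0.2758  0.012 ]
l1F [0.3847 0.1201 0.012 ]
l2F [ 0.3863 -0.0105  0.012 ]
l3F [ 0.3889 -0.1408  0.012 ]
scene LB [0.3897 0.255  0.012 ]
scene LF-scene RF [ 0.3952 -0.2763  0.012 ]
scene RFscene? [ 0.3928 -0.276   0.012 ]
T1 [array([0.5263, 0.1475, 0.074 ]), array([0.4792, 0.1547, 0.074 ])]
T2 [array([0.5294, 0.0885, 0.074 ]), array([0.4792, 0.0894, 0.074 ])]
T3 [array([ 0.5312, -0.0422,  0.074 ]), array([ 0.4798, -0.0414,  0.074 ])]
T4 [array([ 0.532 , -0.1702,  0.074 ]), array([ 0.4806, -0.1725,  0.074 ])]
s T4 [array([ 0.4881, -0.1711,  0.074 ]), array([ 0.5361, -0.1703,  0.074 ])]
s T3 [array([ 0.4867, -0.0396,  0.074 ]), array([ 0.5332, -0.0425,  0.074 ])]
s T2 [array([0.4869, 0.089 , 0.074 ]), array([0.5345, 0.0844, 0.074 ])]
gland [0.4078 0.071  0.024 ]
0.5326420507464037 0.694131363908289
0.33740544384759125 0.10542251641816719
```

Call:
apply_moves(motion=[{"x": 0.014, "y": -0.032, "az": 6.07, "fingers": 1}, {"x": 0.011, "y": -0.033, "az": 6.07, "fingers": 1}, {"x": 0.007, "y": -0.034, "az": 6.07, "fingers": 1}, {"x": 0.003, "y": -0.035, "az": 6.07, "fingers": 1}, {"y": -0.035, "fingers": 1}, {"y": -0.035, "fingers": 1}, {"y": -0.035, "fingers": 1}, {"fingers": 1}], squeeze=10)

```text
invalid input
```

Call:
apply_moves(motion=[{"x": 0.014, "y": -0.032, "z": 0.0, "ax": 0.0, "ay": 0.0, "az": 6.07, "fingers": 1.0}], squeeze=10)

```text
time: 0.23
tcp_pos: [0.2564, -0.5405, 0.2217]
ee_rot: [179.6, 0.1, 18.0]
contact_force: [0.2, -0.5, 0.3]
opening: 0.975
```

Call:
apply_moves(motion=[{"x": 0.011, "y": -0.033, "z": 0.0, "ax": 0.0, "ay": 0.0, "az": 6.0, "fingers": 1.0}, {"x": 0.007, "y": -0.034, "z": 0.0, "ax": 0.0, "ay": 0.0, "az": 6.0, "fingers": 1.0}, {"x": 0.003, "y": -0.035, "z": 0.0, "ax": 0.0, "ay": 0.0, "az": 6.0, "fingers": 1.0}, {"x": 0.0, "y": -0.035, "z": 0.0, "ax": 0.0, "ay": 0.0, "az": 0.0, "fingers": 1.0}, {"x": 0.0, "y": -0.035, "z": 0.0, "ax": 0.0, "ay": 0.0, "az": 0.0, "fingers": 1.0}, {"x": 0.0, "y": -0.035, "z": 0.0, "ax": 0.0, "ay": 0.0, "az": 0.0, "fingers": 1.0}])

```text
time: 0.73
tcp_pos: [0.2569, -0.3233, 0.2179]
ee_rot: [179.8, -0.0, -1.5]
contact_force: [0.7, 0.9, 0.5]
opening: 0.557
```

Call:
apply_moves(motion=[{"x": 0.023, "y": -0.028, "z": 0.0, "ax": 0.0, "ay": 0.0, "az": -1.5, "fingers": 1.0}, {"x": 0.023, "y": -0.029, "z": 0.0, "ax": 0.0, "ay": 0.0, "az": 0.0, "fingers": 1.0}, {"x": 0.023, "y": -0.029, "z": 0.0, "ax": 0.0, "ay": 0.0, "az": 0.0, "fingers": 1.0}, {"x": 0.023, "y": -0.029, "z": 0.0, "ax": 0.0, "ay": 0.0, "az": 0.0, "fingers": 1.0}, {"x": 0.023, "y": -0.029, "z": 0.0, "ax": 0.0, "ay": 0.0, "az": 0.0, "fingers": 1.0}, {"x": 0.023, "y": -0.029, "z": 0.0, "ax": 0.0, "ay": 0.0, "az": 0.0, "fingers": 1.0}, {"x": 0.023, "y": -0.029, "z": 0.0, "ax": 0.0, "ay": 0.0, "az": 0.0, "fingers": 1.0}, {"x": 0.023, "y": -0.029, "z": 0.0, "ax": 0.0, "ay": 0.0, "az": 0.0, "fingers": 1.0}, {"x": 0.023, "y": -0.029, "z": 0.0, "ax": 0.0, "ay": 0.0, "az": 0.0, "fingers": 1.0}, {"x": 0.023, "y": -0.029, "z": 0.0, "ax": 0.0, "ay": 0.0, "az": 0.0, "fingers": 1.0}, {"x": 0.02, "y": -0.025, "z": 0.0, "ax": 0.0, "ay": 0.0, "az": 0.0, "fingers": 1.0}, {"x": 0.0, "y": 0.0, "z": 0.0, "ax": 0.0, "ay": 0.0, "az": 0.0, "fingers": 1.0}])

```text
time: 1.73
tcp_pos: [0.5154, 0.015, 0.2171]
ee_rot: [-180.0, -0.1, -0.0]
contact_force: [0.8, 0.1, 0.1]
opening: 0.005
```

Call:
apply_moves(motion=[{"x": -0.008, "y": 0.013, "z": 0.03, "ax": 0.0, "ay": 0.0, "az": 0.0, "fingers": 1.0}, {"x": 0.0, "y": 0.0, "z": 0.03, "ax": 0.0, "ay": 0.0, "az": 0.0, "fingers": 1.0}, {"x": 0.0, "y": 0.0, "z": 0.03, "ax": 0.0, "ay": 0.0, "az": 0.0, "fingers": 1.0}, {"x": 0.0, "y": 0.0, "z": 0.0, "ax": 0.0, "ay": 0.0, "az": 0.0, "fingers": 1.0}])

```text
time: 2.07
tcp_pos: [0.5112, 0.0037, 0.1263]
ee_rot: [179.9, -0.5, 0.4]
contact_force: [-1.2, 0.7, -0.1]
opening: 0.001
```

```bash
cat > look.py <<'E'
import sys,cv2,numpy as np
from bench import monitor, viewer
t=sys.argv[1]; o=monitor.get_obs(); print(o['time'],o['tcp_pos'],o['ee_rot'],o['contact_force'])
a=viewer.snapshot('scene')['frame'][:,:,::-1]; a=cv2.resize(a[140:290,160:385],None,fx=3.5,fy=3.5,interpolation=cv2.INTER_CUBIC); cv2.imwrite(f'pics/scene_{t}.png',a)
w=viewer.snapshot('wrist')['frame'][:,:,::-1]; cv2.imwrite(f'pics/wrist_{t}.png',w)
E
python3 look.py 1
```

```text
2.0667 [0.51122052 0.00367589 0.12625235] [179.92065539  -0.54867324   0.44974849] [-1.19491114  0.670991   -0.05344836]
```

View pics/scene_1.png

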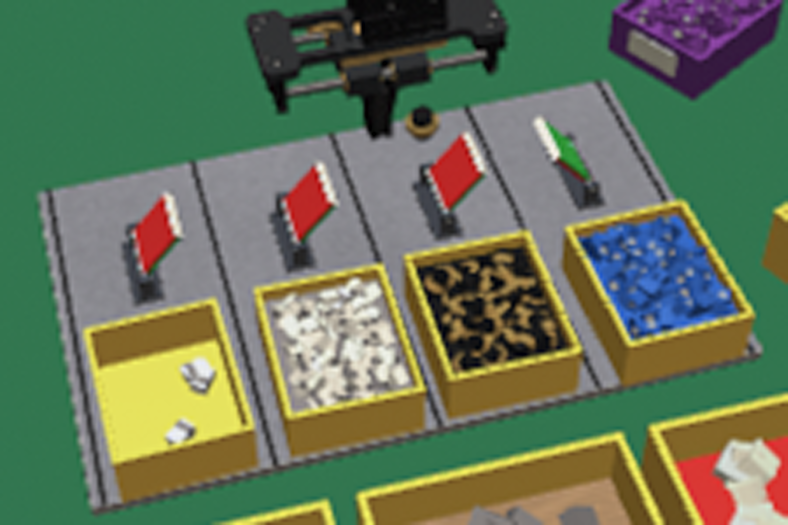

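View pics/wrist_1.png

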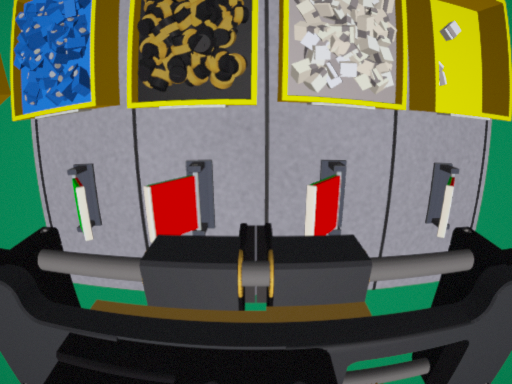

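Call:
apply_moves(motion=[{"x": -0.004, "y": 0.006, "z": 0.025, "ax": 0.0, "ay": 0.0, "az": 0.0, "fingers": 1.0}, {"x": 0.0, "y": 0.0, "z": 0.02, "ax": 0.0, "ay": 0.0, "az": 0.0, "fingers": 1.0}, {"x": 0.0, "y": 0.0, "z": 0.014, "ax": 0.0, "ay": 0.0, "az": 0.0, "fingers": 1.0}, {"x": 0.0, "y": 0.0, "z": 0.0, "ax": 0.0, "ay": 0.0, "az": 0.0, "fingers": 1.0}, {"x": 0.0, "y": 0.0, "z": 0.0, "ax": 0.0, "ay": 0.0, "az": 0.0, "fingers": 1.0}])

```text
time: 2.58
tcp_pos: [0.52, -0.0066, 0.0795]
ee_rot: [179.5, -2.2, 0.4]
contact_force: [-0.1, 0.4, -0.5]
opening: 0.007
```

```bash
python3 -c "
from bench import monitor
o=monitor.get_obs()
for k,v in o.items(): print(k,v)"
```

```text
time 2.5833
joint_positions [-1.30923437e+01  3.45137697e+01  1.05685657e+02  1.00967654e-01
  3.75971672e+01  7.64710690e+01]
dq [-0.53173511 -0.70786887 -0.44572519 -0.0655518   0.70119257 -0.09224052]
joint_torque [ 1.25005150e-03 -3.78830767e+01 -8.80936772e+00  3.35995678e-02
 -1.83308674e-01  1.11889076e-03]
tcp_pos [ 0.51999517 -0.00663393  0.07949864]
ee_rot [179.54719289  -2.15732351   0.36629902]
contact_force [-0.08421403  0.43017996 -0.49662731]
moment [0.06802607 0.05831289 0.03958953]
opening 0.006904540747061817
```

Call:
apply_moves(motion=[{"x": -0.01, "y": 0.0, "z": 0.012, "ax": 0.0, "ay": 2.2, "az": 0.0, "fingers": 1.0}, {"x": 0.0, "y": 0.0, "z": 0.0, "ax": 0.0, "ay": 0.0, "az": 0.0, "fingers": 1.0}])

```text
time: 2.75
tcp_pos: [0.5137, -0.0077, 0.0709]
ee_rot: [179.4, -4.9, 0.4]
contact_force: [-2.0, -0.2, -0.7]
opening: 0.006
```

Call:
apply_moves(motion=[{"x": -0.002, "y": 0.0, "z": 0.004, "ax": 0.5, "ay": -4.5, "az": 0.0, "fingers": 1.0}, {"x": 0.0, "y": 0.0, "z": 0.0, "ax": 0.0, "ay": 0.0, "az": 0.0, "fingers": 1.0}])

```text
time: 2.92
tcp_pos: [0.5138, -0.0085, 0.0706]
ee_rot: [179.9, -0.5, 0.3]
contact_force: [1.5, -1.0, 1.0]
opening: 0.002
```

Call:
apply_moves(motion=[{"x": -0.005, "y": 0.0, "z": 0.008, "ax": 0.0, "ay": 0.0, "az": 0.0, "fingers": 1.0}, {"x": 0.0, "y": 0.005, "z": 0.002, "ax": 0.0, "ay": 0.0, "az": 0.0, "fingers": 1.0}, {"x": 0.0, "y": 0.006, "z": 0.0, "ax": 0.0, "ay": 0.0, "az": 0.0, "fingers": 1.0}, {"x": 0.0, "y": 0.006, "z": 0.0, "ax": 0.0, "ay": 0.0, "az": 0.0, "fingers": 1.0}])

```text
time: 3.25
tcp_pos: [0.5121, -0.0262, 0.064]
ee_rot: [179.7, -1.1, 0.5]
contact_force: [-0.7, 0.5, 0.3]
opening: 0.007
```

Call:
apply_moves(motion=[{"x": -0.004, "y": 0.006, "z": 0.003, "ax": 0.2, "ay": -1.0, "az": 0.0, "fingers": 1.0}, {"x": 0.0, "y": 0.006, "z": 0.001, "ax": 0.0, "ay": 0.0, "az": 0.0, "fingers": 1.0}, {"x": 0.0, "y": 0.006, "z": 0.0, "ax": 0.0, "ay": 0.0, "az": 0.0, "fingers": 1.0}])

```text
time: 3.5
tcp_pos: [0.5077, -0.0465, 0.0601]
ee_rot: [179.9, -0.1, 0.4]
contact_force: [0.3, 0.3, -0.5]
opening: 0.008
```

```bash
python3 look.py 2
```

```text
3.5 [ 0.50768275 -0.04646247  0.06005119] [ 1.79944122e+02 -7.84672638e-02  4.32281085e-01] [ 0.25024066  0.28255302 -0.45688644]
```

View pics/scene_2.png

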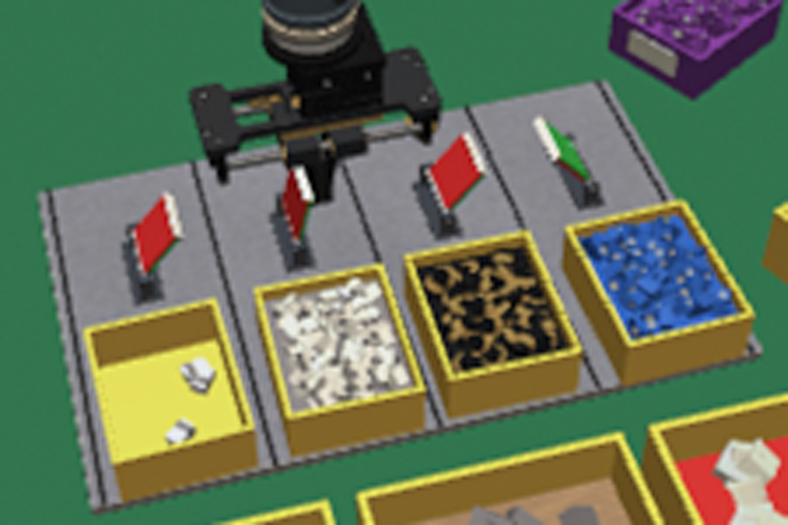

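View pics/wrist_2.png

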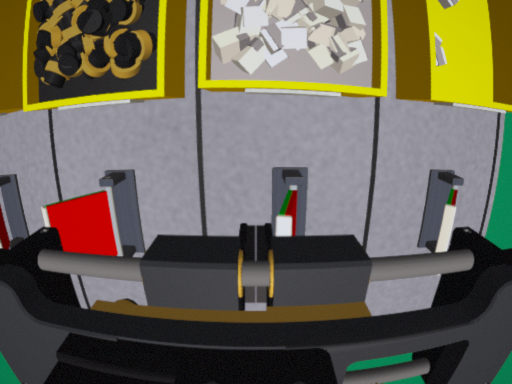

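Call:
apply_moves(motion=[{"x": 0.0, "y": 0.006, "z": 0.0, "ax": 0.0, "ay": 0.0, "az": 0.0, "fingers": 1.0}, {"x": 0.0, "y": 0.006, "z": 0.0, "ax": 0.0, "ay": 0.0, "az": 0.0, "fingers": 1.0}, {"x": 0.0, "y": 0.005, "z": 0.0, "ax": 0.0, "ay": 0.0, "az": 0.0, "fingers": 1.0}, {"x": 0.0, "y": 0.0, "z": 0.0, "ax": 0.0, "ay": 0.0, "az": 0.0, "fingers": 1.0}, {"x": 0.0, "y": 0.0, "z": 0.0, "ax": 0.0, "ay": 0.0, "az": 0.0, "fingers": 1.0}])

```text
time: 4.02
tcp_pos: [0.508, -0.0662, 0.06]
ee_rot: [179.9, -0.1, 0.3]
contact_force: [0.6, -0.6, -0.4]
opening: 0.003
```

```bash
python3 look.py 3
```

```text
4.0167 [ 0.50800687 -0.06621137  0.05995982] [ 1.79930354e+02 -9.88851924e-02  3.15804961e-01] [ 0.61039927 -0.61693058 -0.399612  ]
```

View pics/scene_3.png

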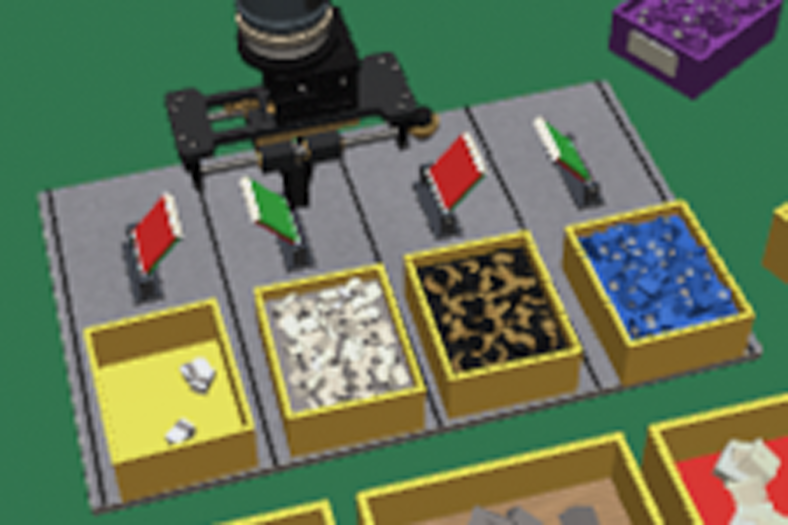

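View pics/wrist_3.png

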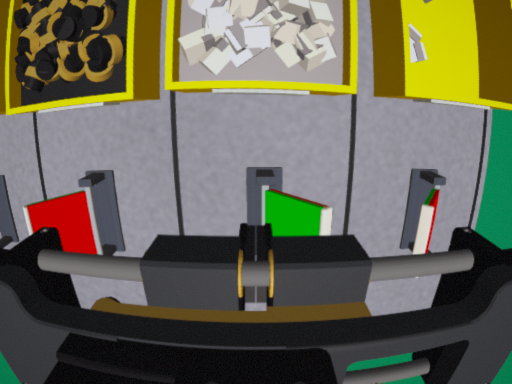

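Tag 3 has fallen over green side up: scene (270,208), wrist (295,215). Next I raise the arm and go to the far side of the gland-lane tag.

Call:
apply_moves(motion=[{"x": 0.0, "y": 0.0, "z": -0.03, "ax": 0.0, "ay": 0.0, "az": 0.0, "fingers": 1.0}, {"x": 0.0, "y": 0.0, "z": -0.035, "ax": 0.0, "ay": 0.0, "az": 0.0, "fingers": 1.0}, {"x": 0.0, "y": -0.03, "z": -0.005, "ax": 0.0, "ay": 0.0, "az": 0.0, "fingers": 1.0}, {"x": 0.0, "y": -0.03, "z": 0.0, "ax": 0.0, "ay": 0.0, "az": 0.0, "fingers": 1.0}, {"x": 0.0, "y": -0.03, "z": 0.0, "ax": 0.0, "ay": 0.0, "az": 0.0, "fingers": 1.0}, {"x": 0.0, "y": -0.03, "z": 0.0, "ax": 0.0, "ay": 0.0, "az": 0.0, "fingers": 1.0}, {"x": 0.0, "y": -0.03, "z": 0.0, "ax": 0.0, "ay": 0.0, "az": 0.0, "fingers": 1.0}, {"x": 0.0, "y": -0.015, "z": 0.0, "ax": 0.0, "ay": 0.0, "az": 0.0, "fingers": 1.0}, {"x": 0.0, "y": 0.0, "z": 0.0, "ax": 0.0, "ay": 0.0, "az": 0.0, "fingers": 1.0}, {"x": 0.0, "y": 0.0, "z": 0.0, "ax": 0.0, "ay": 0.0, "az": 0.0, "fingers": 1.0}])

```text
time: 4.95
tcp_pos: [0.5077, 0.1073, 0.1334]
ee_rot: [-180.0, -0.2, 0.3]
contact_force: [-0.3, -0.3, -0.8]
opening: 0.002
```

Call:
apply_moves(motion=[{"x": 0.0, "y": -0.014, "z": 0.0, "ax": 0.0, "ay": 0.0, "az": 0.0, "fingers": 1.0}, {"x": -0.002, "y": 0.0, "z": 0.015, "ax": 0.0, "ay": 0.0, "az": 0.0, "fingers": 1.0}, {"x": -0.002, "y": 0.0, "z": 0.015, "ax": 0.0, "ay": -0.5, "az": 0.0, "fingers": 1.0}, {"x": 0.0, "y": 0.0, "z": 0.0, "ax": 0.0, "ay": 0.0, "az": 0.0, "fingers": 1.0}])

```text
time: 5.28
tcp_pos: [0.5046, 0.1197, 0.1035]
ee_rot: [180.0, 0.1, 0.3]
contact_force: [0.5, 0.2, -0.2]
opening: 0.006
```

```bash
python3 look.py 4
```

```text
5.2833 [0.50464021 0.11965553 0.10354644] [1.79962503e+02 1.13292804e-01 3.09171422e-01] [ 0.52089287  0.20818964 -0.21864633]
```

View pics/wrist_4.png

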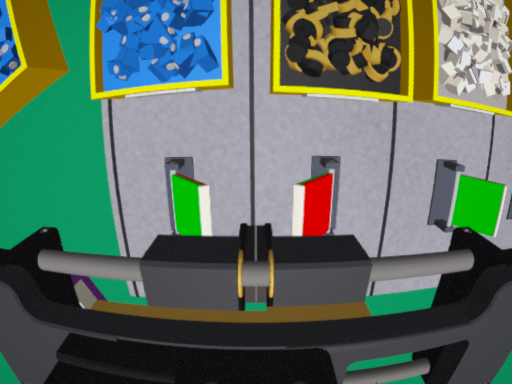

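View pics/scene_4.png

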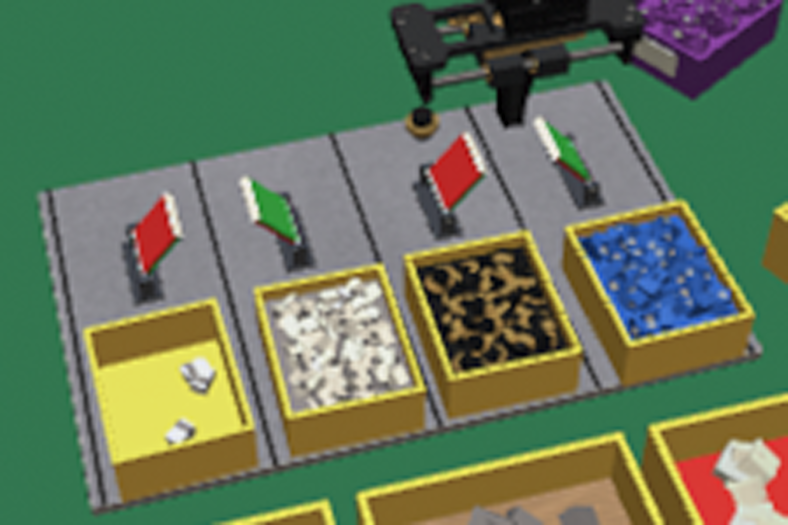

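Centred between tags 1 and 2 (gap in wrist image at columns 211–293, fingers at 255). Now I descend.

Call:
apply_moves(motion=[{"x": 0.0, "y": 0.0, "z": 0.016, "ax": 0.0, "ay": 0.0, "az": 0.0, "fingers": 1.0}, {"x": -0.001, "y": 0.0, "z": 0.016, "ax": 0.0, "ay": 0.0, "az": 0.0, "fingers": 1.0}, {"x": -0.001, "y": 0.0, "z": 0.012, "ax": 0.0, "ay": -0.4, "az": 0.0, "fingers": 1.0}, {"x": 0.0, "y": 0.0, "z": 0.0, "ax": 0.0, "ay": 0.0, "az": 0.0, "fingers": 1.0}])

```text
time: 5.72
tcp_pos: [0.5082, 0.117, 0.0634]
ee_rot: [180.0, -0.2, 0.1]
contact_force: [0.7, -0.0, -0.2]
opening: 0.008
```

Call:
apply_moves(motion=[{"x": 0.0, "y": 0.006, "z": 0.003, "ax": 0.0, "ay": 0.0, "az": 0.0, "fingers": 1.0}, {"x": 0.0, "y": 0.006, "z": 0.0, "ax": 0.0, "ay": 0.0, "az": 0.0, "fingers": 1.0}, {"x": 0.0, "y": 0.006, "z": 0.0, "ax": 0.0, "ay": 0.0, "az": 0.0, "fingers": 1.0}, {"x": 0.0, "y": 0.006, "z": 0.0, "ax": 0.0, "ay": 0.0, "az": 0.0, "fingers": 1.0}, {"x": 0.0, "y": 0.006, "z": 0.0, "ax": 0.0, "ay": 0.0, "az": 0.0, "fingers": 1.0}, {"x": 0.0, "y": 0.006, "z": 0.0, "ax": 0.0, "ay": 0.0, "az": 0.0, "fingers": 1.0}])

```text
time: 6.22
tcp_pos: [0.5106, 0.0773, 0.063]
ee_rot: [179.9, -0.5, 0.1]
contact_force: [-0.4, -1.6, 0.4]
opening: 0.003
```

Call:
apply_moves(motion=[{"x": -0.002, "y": 0.005, "z": 0.002, "ax": 0.0, "ay": -0.4, "az": 0.0, "fingers": 1.0}, {"x": 0.0, "y": 0.005, "z": 0.0, "ax": 0.0, "ay": 0.0, "az": 0.0, "fingers": 1.0}, {"x": 0.0, "y": 0.004, "z": 0.0, "ax": 0.0, "ay": 0.0, "az": 0.0, "fingers": 1.0}, {"x": 0.0, "y": 0.0, "z": 0.0, "ax": 0.0, "ay": 0.0, "az": 0.0, "fingers": 1.0}, {"x": 0.0, "y": 0.0, "z": 0.0, "ax": 0.0, "ay": 0.0, "az": 0.0, "fingers": 1.0}])

```text
time: 6.63
tcp_pos: [0.509, 0.0594, 0.0615]
ee_rot: [179.9, -0.1, -0.1]
contact_force: [0.1, 0.2, -0.3]
opening: 0.004
```

```bash
python3 look.py 5
```

```text
6.6333 [0.50900604 0.05944761 0.06152496] [ 1.79916499e+02 -9.35627343e-02 -7.65168423e-02] [ 0.12098742  0.23782946 -0.32687955]
```

View pics/wrist_5.png

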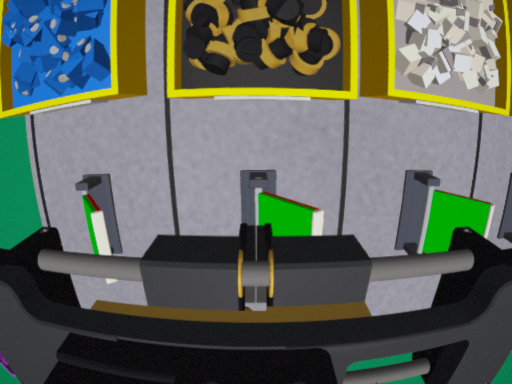

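View pics/scene_5.png

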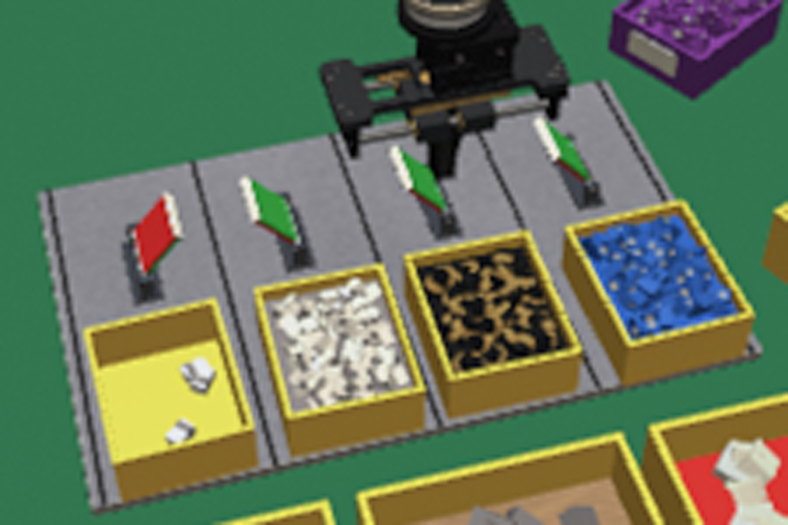

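Tag 2 is over, green side up. I back off slightly, lift clear and check.

Call:
apply_moves(motion=[{"x": 0.0, "y": -0.004, "z": -0.02, "ax": 0.0, "ay": 0.0, "az": 0.0, "fingers": 1.0}, {"x": 0.0, "y": 0.0, "z": -0.035, "ax": 0.0, "ay": 0.0, "az": 0.0, "fingers": 1.0}, {"x": 0.0, "y": 0.0, "z": -0.035, "ax": 0.0, "ay": 0.0, "az": 0.0, "fingers": 1.0}, {"x": 0.0, "y": 0.0, "z": -0.035, "ax": 0.0, "ay": 0.0, "az": 0.0, "fingers": 1.0}, {"x": 0.0, "y": 0.0, "z": 0.0, "ax": 0.0, "ay": 0.0, "az": 0.0, "fingers": 1.0}, {"x": 0.0, "y": 0.0, "z": 0.0, "ax": 0.0, "ay": 0.0, "az": 0.0, "fingers": 1.0}])

```text
time: 7.23
tcp_pos: [0.5072, 0.0662, 0.1898]
ee_rot: [180.0, 0.3, 0.1]
contact_force: [-0.3, -0.3, -0.8]
opening: 0.002
```

```bash
python3 look.py 6
```

```text
7.2333 [0.50723412 0.06617901 0.18978513] [1.79979289e+02 2.82661864e-01 1.26971273e-01] [-0.32012385 -0.32861033 -0.84945703]
```

View pics/scene_6.png

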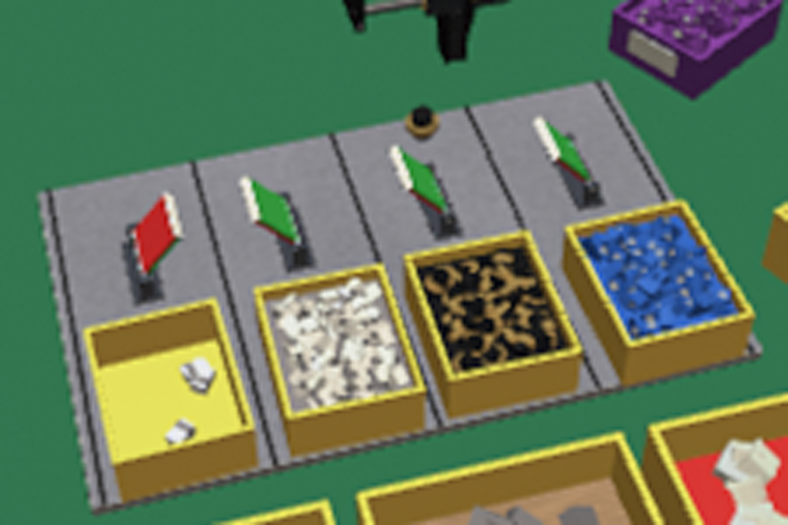

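View pics/wrist_6.png

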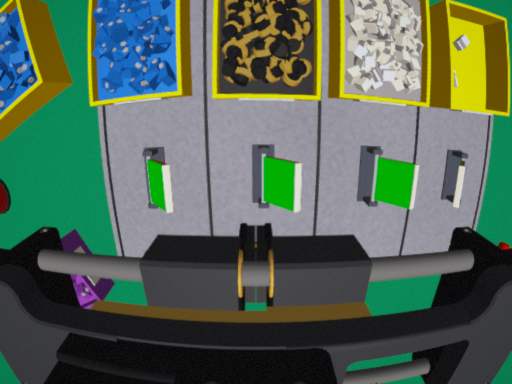

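```bash
python3 -c "
from bench import job
print(job.hand_in())"
```

```text
the job is handed in; nothing more can be done
None
```

I pushed over the two wrong tags with the closed fingertips: white connector housings first, then cable glands. Both went from red to green side up, and I handed the job in with the arm raised clear at about 7 s.

- **Tags:** The last scene and wrist pictures show the tags of the three full bins (blue, glands, white housings) lying green side up against their stops. The nearly empty bin's tag is still red side up, and I did not touch it or the blue bin's tag.
- **Other objects:** The four bins on the board and the gland look unmoved in those pictures. I did not re-check the spool, carton or screwdriver at the end, but the arm's path stayed well away from them.
- **Forces:** Contact force readings, taken at the end of each move, stayed at noise level, with no component above about 2 N.
- **Disagreements:** The only trouble was a small tool tilt, up to about 5° while lowering beside the first tag. I corrected it before the fingers reached the tag. No check failed.

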